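# Clamp a stone specimen in the sectioning saw and close its guard

## Robot

A 6-joint arm with a two-finger parallel gripper is mounted at the origin on the work surface. World frame = base frame: x ahead of the robot, y to its left, z up, the work surface at z = 0. Lengths are in m, angles in rad, forces in N, time in s.
With the tool pointing down it reaches from about 0.3 to 0.85 m from the base axis. Payload 4.2 kg.
Tool frame: the origin (TCP) lies between the finger pads; the fingertips stand 17 mm ahead of it and the grasp point (between the pads) lies 2 mm behind it; z points along the fingers, y is the line along which they close (so a half turn about z gives the same grasp; the last joint's range is limited). The gripper opens to 91 mm and grips with 3 to 60 N. Pads are 32 mm wide; open, the fingers measure 118 mm over their backs; the gripper's body (76 mm by 178 mm) begins 60 mm behind the grasp point.
Start: joints at [1.087, 0.32, 1.565, -0, 1.257, -0.02], TCP at [0.257, 0.514, 0.231] pointing down, gripper open.
Joint ranges: [-3.11, 3.11], [-0.84, 2.01], [0.21, 2.61], [-1.34, 4.49], [0.05, 2.63], [-2.56, 2.56]. Speed limits (rad/s): [2.57, 2.57, 3.14, 3.14, 3.14, 3.14].

## Interface

Orientations are given as a 3x3 rotation matrix whose columns are the frame's x, y, z axes.
In Python, from bench import robot gives the robot as it stands.
- The arm moves only by the tool play_rows, never from a script. Its argument "plan" is a list of rows, each an object with "xyz": the shift along the tool's x, y, z in m, a list of three; "roll": the turn about the tool's z in degrees; "gripper": the finger opening in m, from 0 to 0.0912. In form: [{"xyz": [tx, ty, tz], "roll": roll, "gripper": gripper}, ...]. A call has exactly 10 rows; each row is the pose to reach, as a shift and turn from the pose commanded when the call began, along the tool's axes at that moment; what a row does not reach only later rows make up. A row lasts 1/8 s, in which the tool goes at most 62.5 mm and 10.7 degrees, less where a joint would pass 70% of its speed; a pose out of reach is approached as far as the arm can. A call with a gripper value outside its range is refused whole. The fingers move at their own pace and stop on an object; the grip force is fixed at half the most. Time passes only in rows, so rows that repeat a pose let the fingers close, or fill a call up. It gives the time, the measured TCP pose, the force, the opening and the grip force at its end, in the units of the state.
- robot.sense(): the state, without advancing time (a new reading comes with each control period).
- robot.camera(name): name is "scene" or "side" or "wrist"; returns the picture (384x512x3 uint8, blue, green, red); there is no depth.
- robot.camera_params(name): a dict with "fx", "fy", "cx", "cy" (pixels), "dist" ([k1, k2, p1, p2, k3] as OpenCV has them; the pictures are not rectified), "origin" and "orientation" of the camera in the world; the wrist camera has in their place "T_tool_cam" (4x4, takes a point from camera to tool coordinates, whose origin is the TCP and whose axes are the flange's). Camera axes: x right, y up, looking along -z (the intrinsics and any distortion apply to the point x, -y, -z); pixel columns grow to the right and rows downward; lengths in m; the calibration is good to about 2 mm. A picture is of the moment at which its call begins: read the wrist's pose just before it. camera_params takes no time and is no camera call.
- robot.finish_job(): hands the job in; it is judged then, once.
The state is a dict: "clock": time; "qpos": joint angles; "qd": joint speeds; "joint_torque": joint torques, N m; "ee_pos": TCP position; "tool_rot": TCP orientation; "ft_force": force on the tool from outside, world axes, zero at the start; "wrist_torque": the same for the moment, N m; "gripper_width": finger opening in m; "gripper_force": force on a finger pad.
Only numpy, scipy, OpenCV 4.12 (cv2) and the standard library are available. Lean on these libraries where they do the work, as an engineer would, in place of code of your own. Each camera call takes 0.05 s, during which the arm holds its last target. There are 200 camera calls.

## Task

Crank the saw's vise handle clockwise (as seen from the handle's end) until the sliding jaw holds the stone specimen firmly against the fixed jaw. Then lower the hinged clear guard fully closed over the vise and let go. Leave the jug, the carton and the jar where they stand.

Things in the scene. Friction and masses are not known exactly. Their poses are not given: they have to be found in the camera images.
- saw: Off-white bench saw, fixed. Base 220 (x) x 200 (y) x 50 high, origin under its centre; x points from crank to fixed jaw. On it (saw frame, mm): bed at z = 50 with the vise in the middle; thin blade at y = -65, top z = 113; left wall y 88 to 100, 115 high; motor housing x -75 to 105, y -175 to -100, 120 high; dark screw bearing block x -110 to -85, 70 wide, 120 high.
- jaw: Sliding steel vise jaw, 30 (x) x 80 (y) x 55 high. Origin at the foot of its clamping face (the face looking to the saw's +x), 50 mm above the bench. It slides along the saw's +x as the crank turns: 16 mm a turn.
- fixed_jaw: Fixed steel vise jaw, 30 (x) x 80 (y) x 55 high. Origin at the foot of its clamping face (looking to the saw's -x), 50 mm above the bench, at x = 60 mm in the saw's frame.
- specimen: Grey sawn stone block, 36 (x, clamped thickness) x 100 (y) x 45 high, about 0.4 kg, lying loose on the bed between the jaws. Origin at the centre of its underside.
- crank (a joint): Angle of the vise crank, rad. At 0 the jaw is fully open and the crank arm points straight up; it grows as the crank turns clockwise seen from the handle's end (looking along the saw's +x) and the jaw closes, several turns. It turns stiffly (about 0.15 N m) and stays where it is left, so the vise keeps its grip when let go.
- crank_grip (a point): Middle of the crank's handle: a black round sleeve 20 mm in diameter and 72 mm long, parallel to the saw's x axis, that spins freely on its pin. It goes round a circle of 45 mm radius in an upright plane. The steel crank arm lies 33 to 45 mm from this point towards the saw's +x; the other side ends free.
- crank_axis (a point): Centre of the circle that crank_grip runs on: fixed to the saw at x = -178, y = 0, z = 95 mm of its frame. The point's axes are the saw's.
- guard (a joint): Angle of the guard, rad: 0 closed (level), about 1.57 standing upright. Stiff hinge (0.26 N m), it stays where it is left.
- guard_hinge (a point): Middle of the guard's hinge line, at x = 15, y = -105, z = 127 mm of the saw's frame; the hinge line runs along the saw's x.
- guard_edge (a point): Middle of the black lip (170 long, 14 wide, 12 thick) on the guard's free edge, 194 mm from the hinge line. The guard is a clear panel 5 mm thick, 170 wide along x, with black side strips 14 mm high; opened, it stands up over the motor housing and swings towards the saw's +y as it closes.
- jug: Blue plastic cup, 84 mm across, 110 high; origin under its centre. Leave alone.
- carton: Cardboard carton 60 x 90 x 120 high; origin under its centre. Leave alone.
- jar: Brown glass jar with black cap, 64 mm across, 100 high; origin under its centre. Leave alone.
There are look-alikes about, which are no part of the job. Of the things like the specimen, leave any that is purple or turquoise; of the rest the larger one is meant.

How it is judged:
By the outcome, as a careful person would: the job done as asked, in the order asked, and still so for the second after the job is handed in, with the robot touching nothing.
It also fails if it takes over 72 s, if anything falls off the work surface, if the arm or the gripper's body presses on something with over 40 N, if the wrist force passes 120 N, or if a joint passes its speed limit or range.

## Working session

There is one attempt and no reset: what is moved stays moved. The work goes in short steps, Python scripts to look and compute and a tool call to move; the robot and the scene stay as the last step left them, time stands still between calls to the robot, and variables do not carry over. Pictures are saved under pics/ and viewed, at most 10 in all, crops included, and the job is handed in when it is done.

Besides the shell and the picture viewer there is one more tool, called after ">>>" as name([rows], argument=value, ...), one row to a line, values as JSON. play_rows: Moves the arm, as the interface text tells. Its arguments: {"type":"object","properties":{"plan":{"type":"array","items":{"type":"object","properties":{"xyz":{"type":"array","items":{"type":"number"}},"roll":{"type":"number"},"gripper":{"type":"number"}}}}},"required":["plan"]}

```bash
mkdir -p pics; ls; python3 - <<'E'
from bench import robot
import cv2,numpy as np
s=robot.sense();print(s)
a=robot.camera("scene");b=robot.camera("side")
cv2.imwrite("pics/scene0.png",a);cv2.imwrite("pics/side0.png",b)
for n in("scene","side","wrist"):print(n,robot.camera_params(n))
E
```

```text
pics
{'clock': 0.0, 'qpos': array([ 1.08701060e+00,  3.20296166e-01,  1.56570014e+00,  7.63467281e-07,
        1.25744135e+00, -1.99824926e-02]), 'qd': array([ 8.18296468e-04,  1.81452642e-03,  6.93705466e-05,  1.86446551e-04,
       -1.95313926e-05,  3.01414166e-04]), 'joint_torque': array([-8.12514027e-04, -4.12462091e+01, -2.31971437e+01,  7.26966583e-02,
        4.59213252e-02, -1.67564408e-04]), 'ee_pos': array([0.25698447, 0.51381619, 0.23010964]), 'tool_rot': array([[-8.94357462e-01,  4.47352203e-01, -8.58817153e-04],
       [ 4.47353025e-01,  8.94355972e-01, -1.63293527e-03],
       [ 3.75910579e-05, -1.84462230e-03, -9.99998298e-01]]), 'ft_force': array([-0.24511471,  0.35050654, -0.25835993]), 'wrist_torque': array([-0.02003831, -0.05920805, -0.00881523]), 'gripper_force': 0.0, 'gripper_width': 0.0911773371777028}
scene {'fx': 366.6246496594541, 'fy': 366.6246496594541, 'cx': 262.5961277111781, 'cy': 188.65450614797473, 'dist': array([0.01406818, 0.        , 0.        , 0.        , 0.        ]), 'origin': array([1.35097744, 0.10455752, 0.99600053]), 'orientation': array([[-
[... 389 characters left out ...]
tation': array([[ 0.75993231, -0.56920088,  0.31386819],
       [ 0.64999072,  0.6683255 , -0.3617362 ],
       [-0.00386555,  0.47890644,  0.87785744]])}
wrist {'fx': 277.6471879391818, 'fy': 277.6471879391818, 'cx': 253.75388219288024, 'cy': 191.7181640132817, 'dist': array([-0.06918333,  0.        ,  0.        ,  0.        ,  0.        ]), 'T_tool_cam': array([[ 2.91713010e-04,  9.71692584e-01,  2.36248677e-01,
         6.57330836e-02],
       [ 9.99999689e-01, -1.10210948e-04, -7.81472137e-04,
         1.05527822e-03],
       [-7.33313490e-04,  2.36248832e-01, -9.71692313e-01,
        -1.53799309e-01],
       [ 0.00000000e+00,  0.00000000e+00,  0.00000000e+00,
         1.00000000e+00]])}
```

View pics/scene0.png

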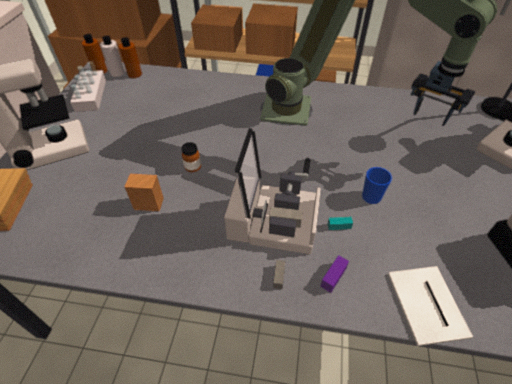

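View pics/side0.png

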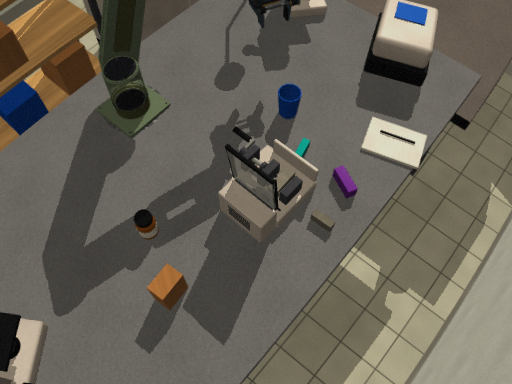

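The saw is at about (278,215) in the scene view and (268,190) in the side view. The crank is towards the robot, at scene (307,165). Specimen candidates:
- the block in the vise
- grey/tan block at scene (279,272)
- purple block at (335,273)
- turquoise block at (340,223)

I'll enlarge both views to confirm.

```bash
python3 - <<'E'
import cv2,numpy as np
a=cv2.imread("pics/scene0.png")[125:295,215:345];b=cv2.imread("pics/side0.png")[115:245,210:340]
a=cv2.resize(a,None,fx=4.4,fy=4.4,interpolation=cv2.INTER_CUBIC)[:600]
cv2.imwrite("pics/c1.png",cv2.resize(cv2.imread("pics/scene0.png")[125:295,215:345],(455,595),interpolation=cv2.INTER_CUBIC))
cv2.imwrite("pics/c2.png",cv2.resize(b,(598,598),interpolation=cv2.INTER_CUBIC))
E
```

```text
(no output)
```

View pics/c1.png

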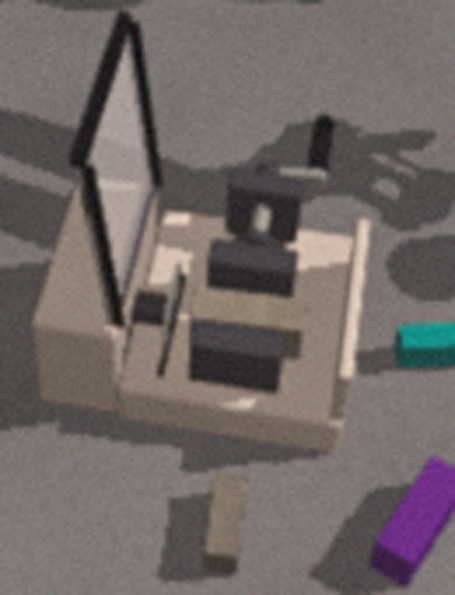

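View pics/c2.png

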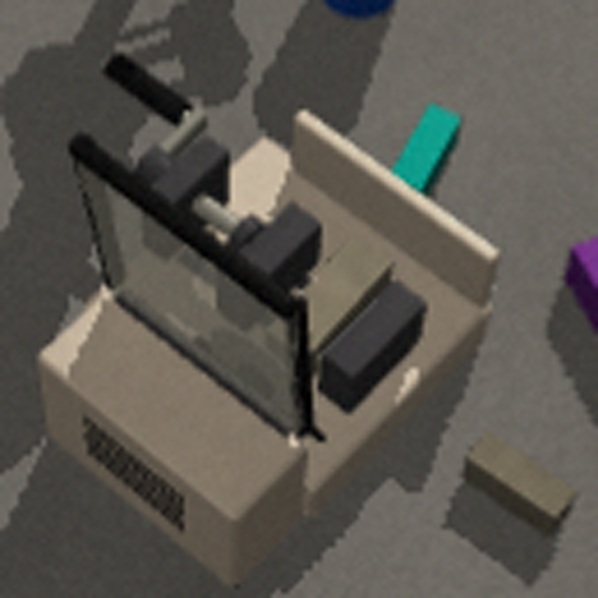

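The vise block (scene crop (245,310)) is grey and larger than the loose grey block (scene crop (225,520)), so it is the one meant. It already lies between the jaws. The crank handle points roughly up and the guard is upright. Next I'll fit the saw pose from its corner pixels and triangulate the handle and lip.

```bash
cat > h.py <<'E'
from bench import robot
import numpy as np,cv2
from scipy.optimize import least_squares
P={n:robot.camera_params(n) for n in("scene","side")}
def proj(n,X):
    p=P[n];c=(np.atleast_2d(X)-p["origin"])@p["orientation"]*[1,-1,-1]
    K=np.array([[p["fx"],0,p["cx"]],[0,p["fy"],p["cy"]],[0,0,1]])
    return cv2.projectPoints(c.reshape(-1,1,3),np.zeros(3),np.zeros(3),K,p["dist"])[0].reshape(-1,2)
def tri(a,b): # a scene px, b side px
    r=least_squares(lambda X:np.r_[proj("scene",X)[0]-a,proj("side",X)[0]-b],[.6,0,.15]);return r.x,np.abs(r.fun).max()
def S(u,v):return np.array([215+u/3.5,125+v/3.5])
def D(u,v):return np.array([210+u/4.6,115+v/4.6])
def saw2w(s,X):
    c,n=np.cos(s[2]),np.sin(s[2]);X=np.atleast_2d(X)/1000
    return X@np.array([[c,n,0],[-n,c,0],[0,0,1]])+[s[0],s[1],0]
E
cat > fit.py <<'E'
from h import *
A=[("side",(-75,-175,120),D(40,355)),("side",(105,-175,120),D(235,520)),("side",(105,-100,120),D(305,440)),("side",(105,-175,0),D(235,585)),
("side",(-110,100,115),D(300,110)),("side",(110,100,115),D(497,253)),("side",(90,40,105),D(425,300)),("side",(60,40,105),D(393,278)),("side",(90,-40,105),D(347,382)),
("scene",(110,100,0),S(330,450)),("scene",(105,-175,120),S(37,322)),("scene",(105,-175,0),S(45,402)),("scene",(-110,100,115),S(370,220)),
("scene",(60,40,105),S(285,333)),("scene",(60,-40,105),S(195,322)),("scene",(90,-40,105),S(190,350)),("scene",(90,40,105),S(280,363))]
f=lambda s:np.concatenate([proj(n,saw2w(s,X))[0]-p for n,X,p in A])
r=least_squares(f,[.65,.05,0.],loss="soft_l1");s=r.x
print(s,np.degrees(s[2]));print(f(s).reshape(-1,2).round(1).tolist())
np.save("saw.npy",s)
ax=saw2w(s,(-178,0,95))[0];print("axis",ax)
def show(nm,t):
    X,e=t;c,n=np.cos(s[2]),np.sin(s[2]);d=X-[s[0],s[1],0]
    print(nm,X.round(4),"saw",(np.array([c*d[0]+n*d[1],-n*d[0]+c*d[1],d[2]])*1000).round(1),"err",round(e,2))
show("hfree",tri(S(322,122),D(113,65)));show("hin",tri(S(317,165),D(185,112)))
show("lipfar",tri(S(125,17),D(80,145)));show("lipnear",tri(S(78,162),D(300,303)))
show("jawtop near-left",tri(S(293,292),D(322,235)));show("spec back-left",tri(S(298,328),D(392,262)))
print("up handle proj",proj("scene",saw2w(s,(-178,0,140))),proj("side",saw2w(s,(-178,0,140))))
print("tool yaw",np.degrees(np.arctan2(.44735,-.89436)))
E
python3 fit.py
```

```text
[ 0.6251397   0.07059099 -0.03416381] -1.9574420737484568
[[-1.5, -0.3], [0.1, 0.4], [1.7, 0.7], [-0.5, 1.6], [-6.9, -6.7], [2.6, 0.7], [1.0, 0.5], [0.6, -0.2], [1.5, -0.6], [1.9, 2.1], [-2.3, 0.1], [-1.9, -0.4], [1.5, -8.2], [0.3, -0.4], [-0.1, -1.5], [-0.5, -1.6], [0.4, -0.9]]
axis [0.44724357 0.07667097 0.095     ]
hfree [0.4184 0.1186 0.1003] saw [-208.3   40.9  100.3] err 0.24
hin [0.4884 0.1177 0.1087] saw [-138.2   42.4  108.7] err 0.19
lipfar [ 0.5558 -0.053   0.3219] saw [ -65.  -125.9  321.9] err 0.16
lipnear [ 0.7233 -0.0556  0.3256] saw [ 102.4 -122.8  325.6] err 0.49
jawtop near-left [0.6209 0.1118 0.0814] saw [-5.7 41.  81.4] err 0.84
spec back-left [0.6759 0.1186 0.0993] saw [49.1 49.7 99.3] err 0.22
up handle proj [[295.2066001  155.67148602]] [[232.17556606 134.72979899]]
tool yaw 153.4262368573376
```

```bash
sed -i '/("side",(-110,100,115)/s/("side",(-110,100,115),D(300,110)),//; s/("scene",(-110,100,115),S(370,220)),//' fit.py
cat >> h.py <<'E'
def toolshift(target):
    st=robot.sense();R=st["tool_rot"];return ((np.asarray(target)-st["ee_pos"])@R*1000).round(1)
E
cat >> fit.py <<'E'
for n,p in(("scene",S(210,270)),("side",D(245,235))):pass
def ray(n,p,z):
    r=least_squares(lambda q:proj(n,[q[0],q[1],z])[0]-p,[.6,.05]).x
    c,k=np.cos(s[2]),np.sin(s[2]);d=r-s[:2];return (np.array([c*d[0]+k*d[1],-k*d[0]+c*d[1]])*1000).round(1)
print("jaw top front scene",ray("scene",S(293,272),.105),"side",ray("side",D(320,215),.105))
print("spec scene back",ray("scene",S(195,290),.095),ray("scene",S(300,330),.095))
for t in((-192,43.5,200),(-192,43.5,105)):
    w=saw2w(s,t)[0];print(t,w,toolshift(w))
E
python3 fit.py
```

```text
[ 0.62348105  0.07009598 -0.02605562] -1.4928772430904456
[[-1.8, -0.1], [0.1, 0.3], [1.6, 0.5], [-0.5, 1.5], [2.1, 0.2], [0.6, 0.1], [0.1, -0.6], [1.2, -0.8], [2.0, 1.4], [-2.2, 0.1], [-1.8, -0.4], [0.4, -0.9], [-0.1, -1.8], [-0.3, -1.9], [0.6, -1.4]]
axis [0.44554147 0.07473335 0.095     ]
hfree [0.4184 0.1186 0.1003] saw [-206.3   43.2  100.3] err 0.24
hin [0.4884 0.1177 0.1087] saw [-136.3   44.   108.7] err 0.19
lipfar [ 0.5558 -0.053   0.3219] saw [ -64.4 -124.8  321.9] err 0.16
lipnear [ 0.7233 -0.0556  0.3256] saw [ 103.1 -123.   325.6] err 0.49
jawtop near-left [0.6209 0.1118 0.0814] saw [-3.7 41.6 81.4] err 0.84
spec back-left [0.6759 0.1186 0.0993] saw [51.2 49.9 99.3] err 0.22
up handle proj [[294.68571707 155.25928289]] [[231.38186531 134.82534187]]
tool yaw 153.4262368573376
jaw top front scene [-4.7 37.8] side [-9.1 43.4]
spec scene back [ 24.4 -45.8] [50.5 51.5]
(-192, 43.5, 200) [0.43267951 0.11858332 0.2       ] [-333.9 -274.9   30.6]
(-192, 43.5, 105) [0.43267951 0.11858332 0.105     ] [-333.9 -274.8  125.6]
```

The saw is at about (0.623, 0.070) with yaw -1.7°, and the handle is at saw (-178, 44, 105). The jaw face is at x≈-5, so it needs about 29 mm, or 1.8 turns. I'll move above the handle first.

>>> play_rows([
  {"xyz": [-0.04,-0.033,0.0],"roll": -8,"gripper": 0.0912},
  {"xyz": [-0.085,-0.07,0.0],"roll": -16,"gripper": 0.0912},
  {"xyz": [-0.13,-0.107,0.0],"roll": -25,"gripper": 0.0912},
  {"xyz": [-0.175,-0.144,0.0],"roll": -25,"gripper": 0.0912},
  {"xyz": [-0.22,-0.181,0.0],"roll": -25,"gripper": 0.0912},
  {"xyz": [-0.265,-0.218,0.0],"roll": -25,"gripper": 0.0912},
  {"xyz": [-0.31,-0.255,0.01],"roll": -25,"gripper": 0.0912},
  {"xyz": [-0.334,-0.275,0.02],"roll": -25,"gripper": 0.0912},
  {"xyz": [-0.334,-0.275,0.03],"roll": -25,"gripper": 0.0912},
  {"xyz": [-0.334,-0.275,0.03],"roll": -25,"gripper": 0.0912},
])

```text
clock: 1.35
ee_pos: [0.432, 0.1193, 0.2]
tool_rot: [[-1.0, 0.028, -0.002], [0.028, 1.0, 0.0], [0.002, 0.0, -1.0]]
ft_force: [-0.1, 0.1, 0.2]
gripper_width: 0.0915
gripper_force: 0.0
```

```bash
python3 - <<'E'
from h import *
st=robot.sense();w=robot.camera("wrist");cv2.imwrite("pics/w1.png",w)
s=np.load("saw.npy");print(st["ee_pos"],st["tool_rot"].round(3).tolist(),st["ft_force"])
print(toolshift(saw2w(s,(-192,43.5,105))[0]))
p=robot.camera_params("wrist");K=np.array([[p["fx"],0,p["cx"]],[0,p["fy"],p["cy"]],[0,0,1]])
T=p["T_tool_cam"]
for X in((-214,44,105),(-142,44,105),(-178,0,95)):
    t=(saw2w(s,X)[0]-st["ee_pos"])@st["tool_rot"];c=(t-T[:3,3])@T[:3,:3]*[1,-1,-1]
    print(X,cv2.projectPoints(c.reshape(1,1,3),np.zeros(3),np.zeros(3),K,p["dist"])[0].ravel())
E
```

```text
[0.43200312 0.11926257 0.20003807] [[-1.0, 0.028, -0.002], [0.028, 1.0, 0.0], [0.002, 0.0, -1.0]] [-0.07129262  0.10566037  0.19748332]
[-0.5 -1.1 95.6]
(-214, 44, 105) [252.46543806 174.24990447]
(-142, 44, 105) [252.64332518 247.39278234]
(-178, 0, 95) [207.51981979 208.97132146]
```

View pics/w1.png

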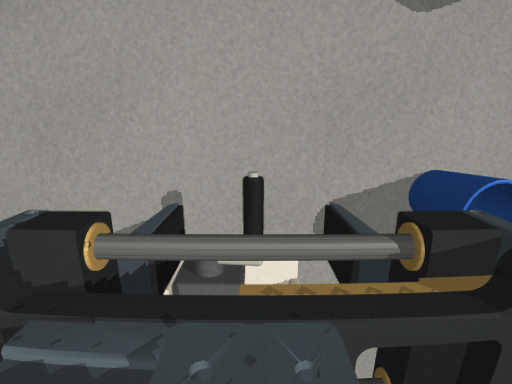

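The wrist view shows the handle at columns 243–264 with its free end at row 172, as predicted (252,174). I'll descend and grip.

>>> play_rows([
  {"xyz": [0,-0.001,0.03],"roll": 0,"gripper": 0.0912},
  {"xyz": [0,-0.001,0.06],"roll": 0,"gripper": 0.0912},
  {"xyz": [0,-0.001,0.085],"roll": 0,"gripper": 0.0912},
  {"xyz": [0,-0.001,0.096],"roll": 0,"gripper": 0.0912},
  {"xyz": [0,-0.001,0.096],"roll": 0,"gripper": 0.0912},
  {"xyz": [0,-0.001,0.096],"roll": 0,"gripper": 0.015},
  {"xyz": [0,-0.001,0.096],"roll": 0,"gripper": 0.015},
  {"xyz": [0,-0.001,0.096],"roll": 0,"gripper": 0.015},
  {"xyz": [0,-0.001,0.096],"roll": 0,"gripper": 0.015},
  {"xyz": [0,-0.001,0.096],"roll": 0,"gripper": 0.015},
])

```text
clock: 2.65
ee_pos: [0.4329, 0.1179, 0.105]
tool_rot: [[-1.0, 0.028, 0.0], [0.028, 1.0, 0.0], [-0.0, 0.0, -1.0]]
ft_force: [0.7, -0.7, 0.2]
gripper_width: 0.0439
gripper_force: 0.0
```

```bash
python3 - <<'E'
from h import *
st=robot.sense();print(st["ee_pos"],st["tool_rot"].round(4).tolist(),st["gripper_width"],st["gripper_force"],st["ft_force"])
s=np.load("saw.npy");print(s,(st["ee_pos"]-saw2w(s,(-192,0,95))[0])*1000)
ax=saw2w(s,(-192,0,95))[0]
th0=282
for k in range(0,12):
    f=np.radians(th0+18*k);T=saw2w(s,(-192,-45*np.sin(f),95+45*np.cos(f)))[0];print(th0+18*k,toolshift(T))
E
```

```text
[0.43291066 0.11785156 0.10500647] [[-0.9996, 0.0276, 0.0001], [0.0276, 0.9996, 0.0001], [-0.0001, 0.0001, -1.0]] 0.043949573366111216 0.0 [ 0.74408245 -0.68934711  0.20740441]
[ 0.62348105  0.07009598 -0.02605562] [ 1.36444063 42.75346775 10.00646771]
282 [0.3 1.2 0.7]
300 [  0.2  -3.8 -12.5]
318 [  0.2 -12.7 -23.4]
336 [  0.2 -24.5 -31.1]
354 [  0.2 -38.1 -34.8]
372 [  0.2 -52.1 -34. ]
390 [  0.1 -65.3 -29. ]
408 [  0.1 -76.2 -20.1]
426 [  0.1 -83.9  -8.3]
444 [  0.1 -87.5   5.3]
462 [  0.1 -86.8  19.4]
480 [  0.1 -81.7  32.5]
```

>>> play_rows([
  {"xyz": [0,0,0],"roll": 0,"gripper": 0.01},
  {"xyz": [0,0,0],"roll": 0,"gripper": 0.01},
  {"xyz": [0,0,0],"roll": 0,"gripper": 0.01},
  {"xyz": [0,0,0],"roll": 0,"gripper": 0.01},
  {"xyz": [0,0,0],"roll": 0,"gripper": 0.01},
  {"xyz": [0,0,0],"roll": 0,"gripper": 0.01},
  {"xyz": [0,0,0],"roll": 0,"gripper": 0.01},
  {"xyz": [0,-0.001,-0.004],"roll": 0,"gripper": 0.01},
  {"xyz": [0,-0.002,-0.008],"roll": 0,"gripper": 0.01},
  {"xyz": [0,-0.004,-0.0125],"roll": 0,"gripper": 0.01},
])

```text
clock: 3.9
ee_pos: [0.4327, 0.1149, 0.1174]
tool_rot: [[-1.0, 0.028, -0.0], [0.028, 1.0, 0.002], [0.0, 0.002, -1.0]]
ft_force: [-0.1, 7.6, -2.6]
gripper_width: 0.0196
gripper_force: 30.0
```

```bash
cat > st.py <<'E'
from h import *
import sys
s=np.load("saw.npy");st=robot.sense();c,k=np.cos(s[2]),np.sin(s[2])
d=st["ee_pos"]-saw2w(s,(-192,0,95))[0];sx=np.array([c,k,0]);sy=np.array([-k,c,0])
y,z=d@sy*1000,d[2]*1000
print("saw rel",round(d@sx*1000,1),round(y,1),round(z,1),"ang",np.degrees(np.arctan2(-y,z))%360,"r",np.hypot(y,z))
F=st["ft_force"];print("F saw",round(F@sx,1),round(F@sy,1),round(F[2],1),"w",st["gripper_width"],st["gripper_force"],"M",st["wrist_torque"].round(2),"t",st["clock"])
E
python3 st.py
```

```text
saw rel 0.2 39.8 22.4 ang 299.3237415959783 r 45.666893898997344
F saw -0.3 7.6 -2.6 w 0.019598072391002346 30.006873607635498 M [1.43 0.07 0.14] t 3.9
```

>>> play_rows([
  {"xyz": [0,-0.0085,-0.011],"roll": 0,"gripper": 0.01},
  {"xyz": [0,-0.02,-0.0185],"roll": 0,"gripper": 0.01},
  {"xyz": [0,-0.0335,-0.022],"roll": 0,"gripper": 0.01},
  {"xyz": [0,-0.0475,-0.0215],"roll": 0,"gripper": 0.01},
  {"xyz": [0,-0.061,-0.0165],"roll": 0,"gripper": 0.01},
  {"xyz": [0,-0.072,-0.0075],"roll": 0,"gripper": 0.01},
  {"xyz": [0,-0.0795,0.004],"roll": 0,"gripper": 0.01},
  {"xyz": [0,-0.083,0.018],"roll": 0,"gripper": 0.01},
  {"xyz": [0,-0.0825,0.032],"roll": 0,"gripper": 0.01},
  {"xyz": [0,-0.0775,0.045],"roll": 0,"gripper": 0.01},
])

```text
clock: 5.15
ee_pos: [0.4309, 0.0363, 0.0729]
tool_rot: [[-1.0, 0.029, 0.001], [0.029, 1.0, 0.0], [-0.001, 0.0, -1.0]]
ft_force: [-2.8, 9.5, 12.1]
gripper_width: 0.0191
gripper_force: 30.0
```

```bash
python3 st.py; python3 - <<'E'
import numpy as np
# commanded centre fixed; shifts (tool y = saw y, tool z = -saw z) for 180 deg calls from 120 and from 300
for a0 in(120,300):
    print(a0,[(round(-45*(np.sin(np.radians(a0+18*k))-np.sin(np.radians(a0))),1),round(-45*(np.cos(np.radians(a0+18*k))-np.cos(np.radians(a0))),1)) for k in range(1,11)])
E
```

```text
saw rel 0.4 -38.8 -22.1 ang 119.66870364757204 r 44.64524085090441
F saw -3.1 9.4 12.1 w 0.01907297953574173 30.01238465309143 M [1.6  0.41 0.19] t 5.15
120 [(np.float64(8.9), np.float64(10.9)), (np.float64(20.7), np.float64(18.6)), (np.float64(34.3), np.float64(22.3)), (np.float64(48.3), np.float64(21.5)), (np.float64(61.5), np.float64(16.5)), (np.float64(72.4), np.float64(7.6)), (np.float64(80.1), np.float64(-4.2)), (np.float64(83.7), np.float64(-17.8)), (np.float64(83.0), np.float64(-31.9)), (np.float64(77.9), np.float64(-45.0))]
300 [(np.float64(-8.9), np.float64(-10.9)), (np.float64(-20.7), np.float64(-18.6)), (np.float64(-34.3), np.float64(-22.3)), (np.float64(-48.3), np.float64(-21.5)), (np.float64(-61.5), np.float64(-16.5)), (np.float64(-72.4), np.float64(-7.6)), (np.float64(-80.1), np.float64(4.2)), (np.float64(-83.7), np.float64(17.8)), (np.float64(-83.0), np.float64(31.9)), (np.float64(-77.9), np.float64(45.0))]
```

Working, with a slight centre offset; I'll shift the circle by about +1 mm in y and -0.5 mm in tool z (up).

>>> play_rows([
  {"xyz": [0,0.0095,0.0105],"roll": 0,"gripper": 0.01},
  {"xyz": [0,0.0215,0.018],"roll": 0,"gripper": 0.01},
  {"xyz": [0,0.0355,0.0215],"roll": 0,"gripper": 0.01},
  {"xyz": [0,0.0495,0.021],"roll": 0,"gripper": 0.01},
  {"xyz": [0,0.0625,0.016],"roll": 0,"gripper": 0.01},
  {"xyz": [0,0.0735,0.007],"roll": 0,"gripper": 0.01},
  {"xyz": [0,0.081,-0.0045],"roll": 0,"gripper": 0.01},
  {"xyz": [0,0.0845,-0.0185],"roll": 0,"gripper": 0.01},
  {"xyz": [0,0.084,-0.0325],"roll": 0,"gripper": 0.01},
  {"xyz": [0,0.079,-0.0455],"roll": 0,"gripper": 0.01},
])

```text
clock: 6.4
ee_pos: [0.4328, 0.1146, 0.1179]
tool_rot: [[-1.0, 0.027, -0.0], [0.027, 1.0, -0.001], [0.0, -0.001, -1.0]]
ft_force: [4.4, -2.5, -8.5]
gripper_width: 0.0197
gripper_force: 30.0
```

```bash
python3 st.py
```

```text
saw rel 0.2 39.6 22.9 ang 300.05100405869644 r 45.71347810923489
F saw 4.5 -2.4 -8.5 w 0.019721819345248987 29.993982911109924 M [-0.36 -0.3   0.  ] t 6.4
```

>>> play_rows([
  {"xyz": [0,-0.009,-0.011],"roll": 0,"gripper": 0.01},
  {"xyz": [0,-0.0205,-0.0185],"roll": 0,"gripper": 0.01},
  {"xyz": [0,-0.034,-0.0225],"roll": 0,"gripper": 0.01},
  {"xyz": [0,-0.048,-0.0215],"roll": 0,"gripper": 0.01},
  {"xyz": [0,-0.0615,-0.0165],"roll": 0,"gripper": 0.01},
  {"xyz": [0,-0.0725,-0.0075],"roll": 0,"gripper": 0.01},
  {"xyz": [0,-0.08,0.004],"roll": 0,"gripper": 0.01},
  {"xyz": [0,-0.0835,0.018],"roll": 0,"gripper": 0.01},
  {"xyz": [0,-0.083,0.032],"roll": 0,"gripper": 0.01},
  {"xyz": [0,-0.078,0.045],"roll": 0,"gripper": 0.01},
])

```text
clock: 7.65
ee_pos: [0.4307, 0.0362, 0.0735]
tool_rot: [[-1.0, 0.028, 0.001], [0.028, 1.0, -0.001], [-0.001, -0.001, -1.0]]
ft_force: [-2.2, -0.1, 7.0]
gripper_width: 0.0192
gripper_force: 30.0
```

```bash
python3 st.py; python3 - <<'E'
from h import *
r=[]
for n in("scene","side"):
    c=robot.camera(n);c=c[170:245,215:325] if n=="scene" else c[140:215,220:330]
    r.append(cv2.resize(c,None,fx=4,fy=4,interpolation=cv2.INTER_CUBIC))
cv2.imwrite("pics/v2.png",np.vstack(r))
import numpy as np
print([(round(-45*(np.sin(np.radians(120+12*k))-np.sin(np.radians(120))),1),round(-45*(np.cos(np.radians(120+12*k))-np.cos(np.radians(120))),1)) for k in range(1,21)])
E
```

```text
saw rel 0.2 -38.9 -21.5 ang 118.85930397177945 r 44.45519684245114
F saw -2.2 -0.2 7.0 w 0.019228599221147624 29.999054968357086 M [0.13 0.31 0.11] t 7.65
[(np.float64(5.5), np.float64(7.6)), (np.float64(12.5), np.float64(13.9)), (np.float64(20.7), np.float64(18.6)), (np.float64(29.6), np.float64(21.5)), (np.float64(39.0), np.float64(22.5)), (np.float64(48.3), np.float64(21.5)), (np.float64(57.3), np.float64(18.6)), (np.float64(65.4), np.float64(13.9)), (np.float64(72.4), np.float64(7.6)), (np.float64(77.9), np.float64(0.0)), (np.float64(81.8), np.float64(-8.6)), (np.float64(83.7), np.float64(-17.8)), (np.float64(83.7), np.float64(-27.2)), (np.float64(81.8), np.float64(-36.4)), (np.float64(77.9), np.float64(-45.0)), (np.float64(72.4), np.float64(-52.6)), (np.float64(65.4), np.float64(-58.9)), (np.float64(57.3), np.float64(-63.6)), (np.float64(48.3), np.float64(-66.5)), (np.float64(39.0), np.float64(-67.5))]
```

View pics/v2.png

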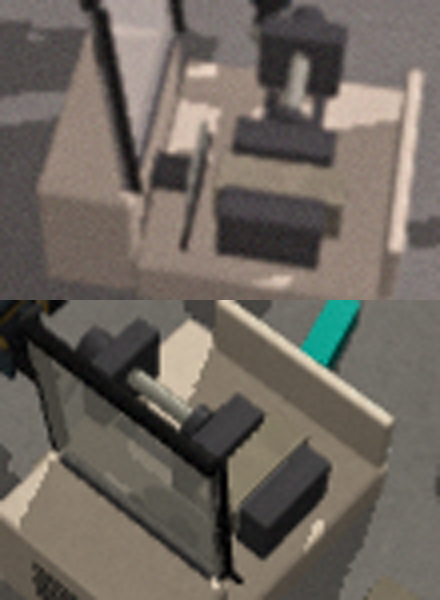

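The jaw is now close to the specimen, with a few mm left. I'll go on at 12° per row and watch the force.

>>> play_rows([
  {"xyz": [0,0.0055,0.0075],"roll": 0,"gripper": 0.01},
  {"xyz": [0,0.0125,0.014],"roll": 0,"gripper": 0.01},
  {"xyz": [0,0.0205,0.0185],"roll": 0,"gripper": 0.01},
  {"xyz": [0,0.0295,0.0215],"roll": 0,"gripper": 0.01},
  {"xyz": [0,0.039,0.0225],"roll": 0,"gripper": 0.01},
  {"xyz": [0,0.0485,0.0215],"roll": 0,"gripper": 0.01},
  {"xyz": [0,0.0575,0.0185],"roll": 0,"gripper": 0.01},
  {"xyz": [0,0.0655,0.014],"roll": 0,"gripper": 0.01},
  {"xyz": [0,0.0725,0.0075],"roll": 0,"gripper": 0.01},
  {"xyz": [0,0.078,0.0],"roll": 0,"gripper": 0.01},
])

```text
clock: 9.0
ee_pos: [0.4321, 0.1038, 0.0717]
tool_rot: [[-1.0, 0.013, -0.003], [0.013, 1.0, -0.025], [0.002, -0.025, -1.0]]
ft_force: [10.2, -60.8, -3.1]
gripper_width: 0.0213
gripper_force: 29.7
```

```bash
python3 st.py; python3 - <<'E'
import numpy as np
print([(round(float(-45*(np.sin(np.radians(240+6*k))-np.sin(np.radians(240)))),1),round(float(-45*(np.cos(np.radians(240+6*k))-np.cos(np.radians(240)))),1)) for k in range(1,21)])
E
```

```text
saw rel -0.2 28.7 -23.3 ang 230.84664688904985 r 36.97659371968209
F saw 11.8 -60.5 -3.1 w 0.02130104058390141 29.71591293811798 M [-11.23  -1.74  -0.43] t 9.0
[(2.1, -4.2), (3.8, -8.6), (5.0, -13.1), (5.8, -17.8), (6.0, -22.5), (5.8, -27.2), (5.0, -31.9), (3.8, -36.4), (2.1, -40.8), (0.0, -45.0), (-2.6, -49.0), (-5.5, -52.6), (-8.9, -55.9), (-12.5, -58.9), (-16.5, -61.5), (-20.7, -63.6), (-25.1, -65.3), (-29.6, -66.5), (-34.3, -67.3), (-39.0, -67.5)]
```

The force jumped to 60 N tangentially at about 220°, so the vise is clamped. I'll relax the command to near the actual position, open the fingers and lift.

>>> play_rows([
  {"xyz": [0,-0.005,0.0],"roll": 0,"gripper": 0.01},
  {"xyz": [0,-0.0085,0.0],"roll": 0,"gripper": 0.01},
  {"xyz": [0,-0.0085,0.0],"roll": 0,"gripper": 0.06},
  {"xyz": [0,-0.0085,0.0],"roll": 0,"gripper": 0.06},
  {"xyz": [0,-0.0085,0.0],"roll": 0,"gripper": 0.06},
  {"xyz": [0,-0.0085,0.0],"roll": 0,"gripper": 0.06},
  {"xyz": [0,-0.0085,0.0],"roll": 0,"gripper": 0.06},
  {"xyz": [0,-0.0085,0.0],"roll": 0,"gripper": 0.06},
  {"xyz": [0,-0.0085,0.0],"roll": 0,"gripper": 0.06},
  {"xyz": [0,-0.0085,0.0],"roll": 0,"gripper": 0.06},
])

```text
clock: 10.25
ee_pos: [0.4329, 0.1056, 0.0748]
tool_rot: [[-1.0, 0.025, 0.001], [0.025, 1.0, -0.003], [-0.001, -0.003, -1.0]]
ft_force: [-3.8, -9.5, 17.7]
gripper_width: 0.0598
gripper_force: 10.5
```

```bash
python3 st.py; python3 - <<'E'
from h import *
r=[]
for n in("scene","side"):
    c=robot.camera(n);c=c[170:245,215:325] if n=="scene" else c[110:205,220:330]
    r.append(cv2.resize(c,None,fx=3.5,fy=3.5,interpolation=cv2.INTER_CUBIC))
cv2.imwrite("pics/v3.png",np.vstack(r))
E
```

```text
saw rel 0.6 30.6 -20.2 ang 236.5408424926575 r 36.64372612859431
F saw -3.6 -9.6 17.7 w 0.05979509114392343 10.463809669017792 M [-2.36  0.59 -0.08] t 10.25
```

View pics/v3.png

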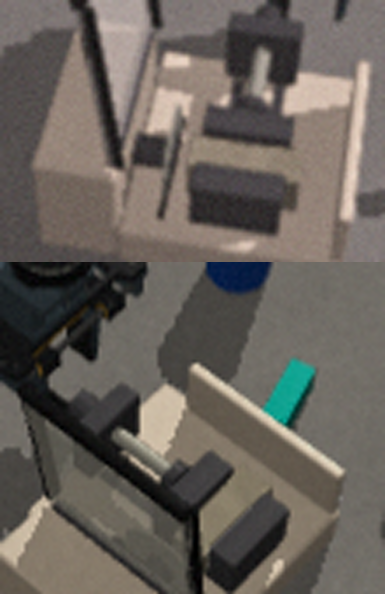

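The jaws look closed on the specimen, but about 20 N remains after opening. I'll check what the tool touches before lifting.

```bash
python3 st.py; python3 - <<'E'
from h import *
w=robot.camera("wrist")[100:300,100:400]
r=[]
c=robot.camera("side")[100:170,190:290]
cv2.imwrite("pics/v4.png",np.vstack([cv2.resize(w,(450,300)),cv2.resize(c,(428,300),interpolation=cv2.INTER_CUBIC)[:, :450].copy() if 0 else cv2.copyMakeBorder(cv2.resize(c,(428,300),interpolation=cv2.INTER_CUBIC),0,0,0,22,cv2.BORDER_CONSTANT)]))
a=cv2.imread("pics/scene0.png");h=cv2.cvtColor(a,cv2.COLOR_BGR2HSV);m=cv2.inRange(h,(105,120,40),(130,255,255));m[:150]=0
b=cv2.imread("pics/side0.png");h=cv2.cvtColor(b,cv2.COLOR_BGR2HSV);k=cv2.inRange(h,(105,120,40),(130,255,255));k[:70]=0;k[:,:250]=0;k[:,340:]=0;m[:,:340]=0;m[:,410:]=0
p=[np.argwhere(i).mean(0)[::-1] for i in(m,k)];print(p,m.sum()/255,k.sum()/255,tri(*p))
E
```

```text
saw rel 0.5 30.6 -20.2 ang 236.51736956073586 r 36.64851151747005
F saw -3.2 -8.5 18.7 w 0.060170409441386 10.465658605098724 M [-2.33  0.57 -0.08] t 10.35
[array([375.70238095, 184.18650794]), array([288.53456221,  99.9047619 ])] 756.0 651.0 (array([0.46207025, 0.36012783, 0.06621161]), np.float64(0.29357507215507894))
```

View pics/v4.png

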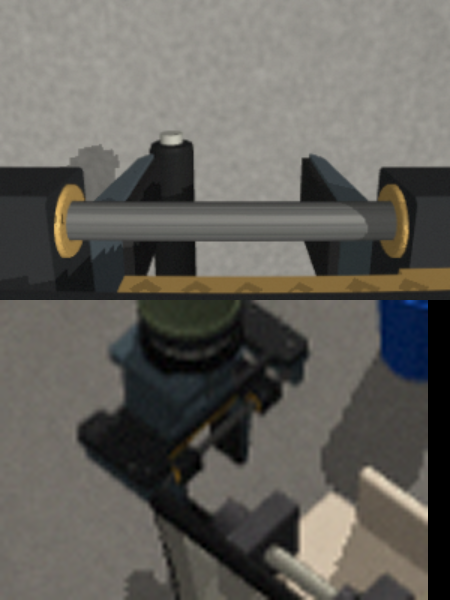

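In the wrist view the handle (crop col 172) has sprung back against the -y finger, with that fingertip resting on top of it. That is clamp elasticity unwinding. I'll lift straight up and recheck.

>>> play_rows([
  {"xyz": [0,0.0,-0.005],"roll": 0,"gripper": 0.06},
  {"xyz": [0,0.004,-0.01],"roll": 0,"gripper": 0.06},
  {"xyz": [0,0.004,-0.02],"roll": 0,"gripper": 0.06},
  {"xyz": [0,0.004,-0.04],"roll": 0,"gripper": 0.06},
  {"xyz": [0,0.0,-0.06],"roll": 0,"gripper": 0.06},
  {"xyz": [0,-0.01,-0.08],"roll": 0,"gripper": 0.09},
  {"xyz": [0,-0.02,-0.1],"roll": 0,"gripper": 0.09},
  {"xyz": [0,-0.02,-0.1],"roll": 0,"gripper": 0.09},
  {"xyz": [0,-0.02,-0.1],"roll": 0,"gripper": 0.09},
  {"xyz": [0,-0.02,-0.1],"roll": 0,"gripper": 0.09},
])

```text
clock: 11.7
ee_pos: [0.4315, 0.0872, 0.1721]
tool_rot: [[-1.0, 0.027, -0.002], [0.027, 1.0, -0.0], [0.002, -0.0, -1.0]]
ft_force: [0.4, 0.6, 0.2]
gripper_width: 0.0902
gripper_force: 0.0
```

```bash
python3 st.py; cat > wr.py <<'E'
from h import *
s=np.load("saw.npy");st=robot.sense();w=robot.camera("wrist");cv2.imwrite("pics/w5.png",w)
p=robot.camera_params("wrist");K=np.array([[p["fx"],0,p["cx"]],[0,p["fy"],p["cy"]],[0,0,1]]);T=p["T_tool_cam"]
for f in range(150,260,5):
    o=[]
    for x in(-214,-190):
        t=(saw2w(s,(x,-45*np.sin(np.radians(f)),95+45*np.cos(np.radians(f))))[0]-st["ee_pos"])@st["tool_rot"];c=(t-T[:3,3])@T[:3,:3]*[1,-1,-1]
        o+=cv2.projectPoints(c.reshape(1,1,3),np.zeros(3),np.zeros(3),K,p["dist"])[0].ravel().round().astype(int).tolist()
    print(f,o)
g=w.max(2)
for r in(195,200,205):print(r,[int(i) for i in np.where(g[r,190:330]<45)[0]+190])
E
python3 wr.py
```

```text
saw rel -0.4 12.1 77.1 ang 351.08541419344806 r 78.01561204125791
F saw 0.4 0.6 0.2 w 0.0901991059518045 0.0 M [0.04 0.01 0.  ] t 11.7
150 [218, 170, 218, 194]
155 [221, 170, 222, 193]
160 [225, 170, 226, 193]
165 [229, 169, 229, 193]
170 [233, 169, 233, 193]
175 [237, 169, 237, 192]
180 [241, 169, 241, 192]
185 [245, 169, 245, 192]
190 [248, 169, 249, 193]
195 [252, 169, 252, 193]
200 [256, 170, 256, 193]
205 [260, 170, 260, 193]
210 [263, 170, 263, 194]
215 [267, 170, 267, 194]
220 [270, 171, 270, 195]
225 [273, 171, 273, 196]
230 [276, 172, 276, 196]
235 [279, 172, 279, 197]
240 [282, 173, 281, 198]
245 [284, 174, 283, 199]
250 [286, 174, 286, 200]
255 [288, 175, 287, 201]
195 [234, 235, 236, 237, 238, 239, 240, 241, 242, 243, 244, 245, 246, 247, 248, 249, 250, 251]
200 [234, 235, 236, 237, 238, 239, 240, 241, 242, 243, 244, 245, 246, 247, 248, 249, 250, 251]
205 [234, 235, 236, 237, 238, 239, 240, 241, 242, 243, 244, 245, 246, 247, 248, 249, 250, 251, 329]
```

View pics/w5.png

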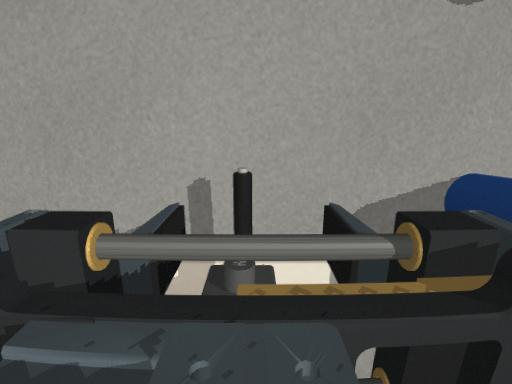

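After release the handle settled at about 182° (col 242 in the wrist view). I'll regrip it and turn it slightly clockwise to confirm the preload is real.

>>> play_rows([
  {"xyz": [0,-0.011,0.03],"roll": 0,"gripper": 0.09},
  {"xyz": [0,-0.011,0.06],"roll": 0,"gripper": 0.09},
  {"xyz": [0,-0.011,0.09],"roll": 0,"gripper": 0.09},
  {"xyz": [0,-0.011,0.115],"roll": 0,"gripper": 0.01},
  {"xyz": [0,-0.011,0.121],"roll": 0,"gripper": 0.01},
  {"xyz": [0,-0.011,0.121],"roll": 0,"gripper": 0.01},
  {"xyz": [0,-0.011,0.121],"roll": 0,"gripper": 0.01},
  {"xyz": [0,-0.011,0.121],"roll": 0,"gripper": 0.01},
  {"xyz": [0,-0.011,0.121],"roll": 0,"gripper": 0.01},
  {"xyz": [0,-0.011,0.121],"roll": 0,"gripper": 0.01},
])

```text
clock: 13.0
ee_pos: [0.4319, 0.076, 0.0522]
tool_rot: [[-1.0, 0.028, 0.001], [0.028, 1.0, 0.0], [-0.001, 0.0, -1.0]]
ft_force: [0.0, 0.2, 0.2]
gripper_width: 0.023
gripper_force: 0.0
```

>>> play_rows([
  {"xyz": [0,0,0],"roll": 0,"gripper": 0.01},
  {"xyz": [0,0,0],"roll": 0,"gripper": 0.01},
  {"xyz": [0,0,0],"roll": 0,"gripper": 0.01},
  {"xyz": [0,0,0],"roll": 0,"gripper": 0.01},
  {"xyz": [0,0,0],"roll": 0,"gripper": 0.01},
  {"xyz": [0,0.004,0],"roll": 0,"gripper": 0.01},
  {"xyz": [0,0.008,-0.0005],"roll": 0,"gripper": 0.01},
  {"xyz": [0,0.008,-0.0005],"roll": 0,"gripper": 0.01},
  {"xyz": [0,0.008,-0.0005],"roll": 0,"gripper": 0.01},
  {"xyz": [0,0.008,-0.0005],"roll": 0,"gripper": 0.01},
])

```text
clock: 14.25
ee_pos: [0.432, 0.082, 0.0526]
tool_rot: [[-1.0, 0.026, -0.0], [0.026, 1.0, -0.003], [-0.0, -0.003, -1.0]]
ft_force: [0.6, -13.1, 4.3]
gripper_width: 0.0194
gripper_force: 30.0
```

```bash
python3 st.py
```

```text
saw rel 0.3 6.9 -42.4 ang 189.24242223067253 r 42.97692044681727
F saw 1.0 -13.1 4.3 w 0.019403771590690986 30.027830600738525 M [-2.36 -0.19 -0.31] t 14.25
```

It resists at once: 13 N for 9°, so the preload is real. I'll tighten a little more, then back the hand off gradually so it keeps full preload.

>>> play_rows([
  {"xyz": [0,0.004,-0.0005],"roll": 0,"gripper": 0.01},
  {"xyz": [0,0.008,-0.001],"roll": 0,"gripper": 0.01},
  {"xyz": [0,0.008,-0.001],"roll": 0,"gripper": 0.01},
  {"xyz": [0,0.006,-0.001],"roll": 0,"gripper": 0.01},
  {"xyz": [0,0.004,-0.0005],"roll": 0,"gripper": 0.01},
  {"xyz": [0,0.002,0],"roll": 0,"gripper": 0.01},
  {"xyz": [0,0.0,0],"roll": 0,"gripper": 0.01},
  {"xyz": [0,-0.002,0],"roll": 0,"gripper": 0.01},
  {"xyz": [0,-0.003,0],"roll": 0,"gripper": 0.01},
  {"xyz": [0,-0.003,0],"roll": 0,"gripper": 0.01},
])

```text
clock: 15.5
ee_pos: [0.4319, 0.08, 0.0524]
tool_rot: [[-1.0, 0.027, 0.0], [0.027, 1.0, -0.002], [-0.0, -0.002, -1.0]]
ft_force: [0.1, -8.9, 2.2]
gripper_width: 0.0193
gripper_force: 30.0
```

```bash
python3 st.py
```

```text
saw rel 0.3 4.9 -42.6 ang 186.5688525851517 r 42.863644843482945
F saw 0.4 -8.9 2.2 w 0.019349915822761472 30.00211536884308 M [-1.45 -0.13 -0.15] t 15.5
```

>>> play_rows([
  {"xyz": [0,-0.001,0],"roll": 0,"gripper": 0.01},
  {"xyz": [0,-0.002,0],"roll": 0,"gripper": 0.01},
  {"xyz": [0,-0.003,0],"roll": 0,"gripper": 0.01},
  {"xyz": [0,-0.004,0],"roll": 0,"gripper": 0.01},
  {"xyz": [0,-0.004,0],"roll": 0,"gripper": 0.01},
  {"xyz": [0,-0.004,0],"roll": 0,"gripper": 0.08},
  {"xyz": [0,-0.004,0],"roll": 0,"gripper": 0.08},
  {"xyz": [0,-0.004,0],"roll": 0,"gripper": 0.08},
  {"xyz": [0,-0.004,0],"roll": 0,"gripper": 0.08},
  {"xyz": [0,-0.004,0],"roll": 0,"gripper": 0.08},
])

```text
clock: 16.75
ee_pos: [0.4318, 0.077, 0.0525]
tool_rot: [[-1.0, 0.027, 0.0], [0.027, 1.0, 0.0], [-0.0, 0.0, -1.0]]
ft_force: [1.0, 0.2, -0.9]
gripper_width: 0.0668
gripper_force: 0.0
```

```bash
python3 st.py; python3 wr.py|tail -3; python3 - <<'E'
from h import *
s=np.load("saw.npy")
# lip tri in saw: y~-124,z~324. approach: tips 20mm below lip top on -y side
for X in((-192,0,385),(15,-165,385),(15,-165,325)):
    print(X,saw2w(s,X)[0].round(3),toolshift(saw2w(s,X)[0]))
for n in("scene",): 
    g=robot.camera(n); cv2.imwrite("pics/s6.png",g)
E
```

```text
saw rel 0.2 1.9 -42.5 ang 182.55718362153024 r 42.577540954316085
F saw 1.0 0.2 -0.9 w 0.0667680506592955 0.0 M [ 0.03  0.04 -0.02] t 16.75
195 []
200 []
205 [238, 239, 240, 241, 242, 261, 262, 263, 264, 265, 311]
(-192, 0, 385) [0.432 0.075 0.385] [ 2.000e-01 -1.800e+00 -3.325e+02]
(15, -165, 385) [ 0.634 -0.095  0.385] [-207.1 -166.5 -332.6]
(15, -165, 325) [ 0.634 -0.095  0.325] [-207.1 -166.6 -272.6]
```

The vise is released quasi-statically with no residual force. Next is the guard: raise clear on the robot side, then go in behind the lip with the fingers closed.

>>> play_rows([
  {"xyz": [0,0,-0.04],"roll": 0,"gripper": 0.08},
  {"xyz": [0,0,-0.09],"roll": 0,"gripper": 0.08},
  {"xyz": [0,0,-0.14],"roll": 0,"gripper": 0.0},
  {"xyz": [0,-0.01,-0.19],"roll": 0,"gripper": 0.0},
  {"xyz": [0,-0.04,-0.23],"roll": 0,"gripper": 0.0},
  {"xyz": [0,-0.08,-0.26],"roll": 0,"gripper": 0.0},
  {"xyz": [0,-0.12,-0.275],"roll": 0,"gripper": 0.0},
  {"xyz": [0,-0.16,-0.275],"roll": 0,"gripper": 0.0},
  {"xyz": [0,-0.17,-0.275],"roll": 0,"gripper": 0.0},
  {"xyz": [0,-0.17,-0.275],"roll": 0,"gripper": 0.0},
])

```text
clock: 18.1
ee_pos: [0.4269, -0.093, 0.3271]
tool_rot: [[-1.0, 0.029, -0.001], [0.029, 1.0, 0.001], [0.001, 0.001, -1.0]]
ft_force: [0.1, -0.5, 0.4]
gripper_width: 0.0031
gripper_force: 0.0
```

```bash
python3 st.py;python3 wr.py >/dev/null; python3 - <<'E'
from h import *
s=np.load("saw.npy");print(toolshift(saw2w(s,(15,-168,325))[0]))
st=robot.sense();print(st["qpos"],st["ee_pos"])
for t in(100,90,80,70,60,50,40,30,20,10,5,0):
    a=np.radians(t);E=np.array([-105,127])+190*np.array([np.cos(a),np.sin(a)])+7*np.array([-np.sin(a),np.cos(a)])
    tc=E+[-13,17];print(t,tc.round(1),"shift from (-168,325):",(tc[0]+168).round(1),(325-tc[1]).round(1))
E
```

```text
saw rel -0.3 -168.1 232.1 ang 35.91657172509145 r 286.5980257857773
F saw 0.2 -0.5 0.4 w 0.0030581291678963077 0.0 M [0.06 0.02 0.03] t 18.1
[-2.072e+02 -1.000e-01  2.000e+00]
[-2.40102906e-01  4.74552144e-02  1.66944431e+00  9.06578622e-04
  1.42555500e+00 -1.78343194e+00] [ 0.42696303 -0.09239762  0.32713198]
100 [-157.9  329.9] shift from (-168,325): 10.1 -4.9
90 [-125.  334.] shift from (-168,325): 43.0 -9.0
80 [-91.9 332.3] shift from (-168,325): 76.1 -7.3
70 [-59.6 324.9] shift from (-168,325): 108.4 0.1
60 [-29.1 312. ] shift from (-168,325): 138.9 13.0
50 [ -1.2 294. ] shift from (-168,325): 166.8 31.0
40 [ 23.  271.5] shift from (-168,325): 191.0 53.5
30 [ 43.  245.1] shift from (-168,325): 211.0 79.9
20 [ 58.1 215.6] shift from (-168,325): 226.1 109.4
10 [ 67.9 183.9] shift from (-168,325): 235.9 141.1
5 [ 70.7 167.5] shift from (-168,325): 238.7 157.5
0 [ 72. 151.] shift from (-168,325): 240.0 174.0
```

>>> play_rows([
  {"xyz": [-0.03,0,0.0],"roll": 0,"gripper": 0.0},
  {"xyz": [-0.06,0,0.0],"roll": 0,"gripper": 0.0},
  {"xyz": [-0.09,0,0.0],"roll": 0,"gripper": 0.0},
  {"xyz": [-0.12,0,0.0],"roll": 0,"gripper": 0.0},
  {"xyz": [-0.15,0,0.0],"roll": 0,"gripper": 0.0},
  {"xyz": [-0.18,0,0.002],"roll": 0,"gripper": 0.0},
  {"xyz": [-0.207,0,0.002],"roll": 0,"gripper": 0.0},
  {"xyz": [-0.207,0,0.002],"roll": 0,"gripper": 0.0},
  {"xyz": [-0.207,0,0.002],"roll": 0,"gripper": 0.0},
  {"xyz": [-0.207,0,0.002],"roll": 0,"gripper": 0.0},
])

```text
clock: 19.4
ee_pos: [0.6332, -0.0982, 0.3259]
tool_rot: [[-1.0, 0.027, 0.0], [0.027, 1.0, 0.0], [-0.0, 0.0, -1.0]]
ft_force: [-0.6, 0.1, -0.5]
gripper_width: 0.0006
gripper_force: 0.0
```

```bash
python3 st.py; python3 - <<'E'
from h import *
c=robot.camera("side")[80:260,170:350];d=robot.camera("scene")[80:260,200:340]
cv2.imwrite("pics/g1.png",np.hstack([cv2.resize(c,(440,440),interpolation=cv2.INTER_CUBIC),cv2.resize(d,(342,440),interpolation=cv2.INTER_CUBIC)]))
E
```

```text
saw rel 206.1 -168.0 230.9 ang 36.03584086282962 r 285.56903644012897
F saw -0.6 0.1 -0.5 w 0.0005555987605972634 0.0 M [ 0.03 -0.06  0.01] t 19.4
```

>>> play_rows([
  {"xyz": [0,0.02,0],"roll": 0,"gripper": 0.0},
  {"xyz": [0,0.043,-0.006],"roll": 0,"gripper": 0.0},
  {"xyz": [0,0.06,-0.008],"roll": 0,"gripper": 0.0},
  {"xyz": [0,0.076,-0.007],"roll": 0,"gripper": 0.0},
  {"xyz": [0,0.092,-0.004],"roll": 0,"gripper": 0.0},
  {"xyz": [0,0.108,0.0],"roll": 0,"gripper": 0.0},
  {"xyz": [0,0.124,0.006],"roll": 0,"gripper": 0.0},
  {"xyz": [0,0.139,0.013],"roll": 0,"gripper": 0.0},
  {"xyz": [0,0.153,0.021],"roll": 0,"gripper": 0.0},
  {"xyz": [0,0.167,0.031],"roll": 0,"gripper": 0.0},
])

```text
clock: 20.75
ee_pos: [0.6386, 0.0692, 0.2938]
tool_rot: [[-1.0, 0.027, -0.0], [0.027, 1.0, 0.0], [0.0, 0.0, -1.0]]
ft_force: [-0.1, -0.0, 0.8]
gripper_width: 0.0006
gripper_force: 0.5
```

```bash
python3 st.py; python3 - <<'E'
from h import *
c=robot.camera("side")[80:260,170:350];d=robot.camera("scene")[80:260,200:340]
cv2.imwrite("pics/g2.png",np.hstack([cv2.resize(c,(440,440),interpolation=cv2.INTER_CUBIC),cv2.resize(d,(342,440),interpolation=cv2.INTER_CUBIC)]))
E
```

```text
saw rel 207.2 -0.5 198.8 ang 0.1398021680514288 r 198.79649131419086
F saw -0.1 -0.0 0.8 w 0.0006040540895358433 0.4773513344116509 M [-0.03 -0.08  0.02] t 20.75
```

>>> play_rows([
  {"xyz": [0,0.013,0.0105],"roll": 0,"gripper": 0.0},
  {"xyz": [0,0.024,0.022],"roll": 0,"gripper": 0.0},
  {"xyz": [0,0.035,0.035],"roll": 0,"gripper": 0.0},
  {"xyz": [0,0.044,0.049],"roll": 0,"gripper": 0.0},
  {"xyz": [0,0.052,0.063],"roll": 0,"gripper": 0.0},
  {"xyz": [0,0.059,0.078],"roll": 0,"gripper": 0.0},
  {"xyz": [0,0.065,0.094],"roll": 0,"gripper": 0.0},
  {"xyz": [0,0.069,0.11],"roll": 0,"gripper": 0.0},
  {"xyz": [0,0.072,0.126],"roll": 0,"gripper": 0.0},
  {"xyz": [0,0.073,0.134],"roll": 0,"gripper": 0.0},
])

```text
clock: 22.1
ee_pos: [0.6401, 0.1412, 0.1589]
tool_rot: [[-1.0, 0.027, -0.002], [0.027, 1.0, -0.0], [0.002, -0.0, -1.0]]
ft_force: [0.0, -0.2, 1.5]
gripper_width: 0.0003
gripper_force: 0.4
```

```bash
python3 st.py
```

```text
saw rel 206.8 71.5 63.9 ang 311.8016381978359 r 95.92073569620051
F saw 0.1 -0.2 1.5 w 0.0002955915217397749 0.397308636456728 M [-0.11  0.1  -0.  ] t 22.1
```

>>> play_rows([
  {"xyz": [0,0,0.002],"roll": 0,"gripper": 0.0},
  {"xyz": [0,0,0.004],"roll": 0,"gripper": 0.0},
  {"xyz": [0,0,0.006],"roll": 0,"gripper": 0.0},
  {"xyz": [0,0,0.008],"roll": 0,"gripper": 0.0},
  {"xyz": [0,0,0.009],"roll": 0,"gripper": 0.0},
  {"xyz": [0,0,0.009],"roll": 0,"gripper": 0.0},
  {"xyz": [0,0,0.009],"roll": 0,"gripper": 0.0},
  {"xyz": [0,0,0.009],"roll": 0,"gripper": 0.0},
  {"xyz": [0,0,0.009],"roll": 0,"gripper": 0.0},
  {"xyz": [0,0,0.009],"roll": 0,"gripper": 0.0},
])

```text
clock: 23.35
ee_pos: [0.6406, 0.1412, 0.1515]
tool_rot: [[-1.0, 0.027, 0.0], [0.027, 1.0, 0.0], [-0.0, 0.0, -1.0]]
ft_force: [-0.2, -0.3, -1.0]
gripper_width: 0.0002
gripper_force: 0.1
```

```bash
python3 st.py
```

```text
saw rel 207.3 71.6 56.5 ang 308.2790655456238 r 91.15788282308012
F saw -0.2 -0.3 -1.0 w 0.0001819474533904939 0.060187247800058685 M [ 0.07 -0.01 -0.05] t 23.35
```

>>> play_rows([
  {"xyz": [0,0,0.001],"roll": 0,"gripper": 0.0},
  {"xyz": [0,0,0.002],"roll": 0,"gripper": 0.0},
  {"xyz": [0,0,0.003],"roll": 0,"gripper": 0.0},
  {"xyz": [0,0,0.004],"roll": 0,"gripper": 0.0},
  {"xyz": [0,0,0.004],"roll": 0,"gripper": 0.0},
  {"xyz": [0,0,0.004],"roll": 0,"gripper": 0.0},
  {"xyz": [0,0,0.004],"roll": 0,"gripper": 0.0},
  {"xyz": [0,0,0.004],"roll": 0,"gripper": 0.0},
  {"xyz": [0,0,0.004],"roll": 0,"gripper": 0.0},
  {"xyz": [0,0,0.004],"roll": 0,"gripper": 0.0},
])

```text
clock: 24.6
ee_pos: [0.6406, 0.1412, 0.1475]
tool_rot: [[-1.0, 0.027, 0.0], [0.027, 1.0, 0.0], [-0.0, 0.0, -1.0]]
ft_force: [-0.7, 0.1, -0.6]
gripper_width: 0.0002
gripper_force: 0.0
```

```bash
python3 st.py
```

```text
saw rel 207.3 71.5 52.5 ang 306.2641718876619 r 88.72174404936266
F saw -0.7 0.1 -0.6 w 0.00022381285349698052 0.0 M [ 0.03  0.01 -0.02] t 24.6
```

```bash
python3 - <<'E'
from h import *
c=robot.camera("side")[110:250,200:340];d=robot.camera("scene")[130:260,210:340]
cv2.imwrite("pics/g3.png",np.hstack([cv2.resize(x,(400,400),interpolation=cv2.INTER_CUBIC) for x in(c,d)]))
s=np.load("saw.npy")
for x in(-70,100):
    for n in("side","scene"):print(x,n,[proj(n,saw2w(s,(x,-105+194*np.cos(t),127+194*np.sin(t))))[0].round(1).tolist() for t in(0,.05,.1)])
E
```

```text
-70 side [[274.6, 138.6], [274.7, 136.9], [274.7, 135.3]]
-70 scene [[317.8, 185.1], [318.1, 183.0], [318.2, 180.9]]
100 side [[316.0, 168.6], [316.3, 167.0], [316.5, 165.5]]
100 scene [[312.6, 228.3], [312.9, 226.4], [313.0, 224.4]]
```

View pics/g3.png

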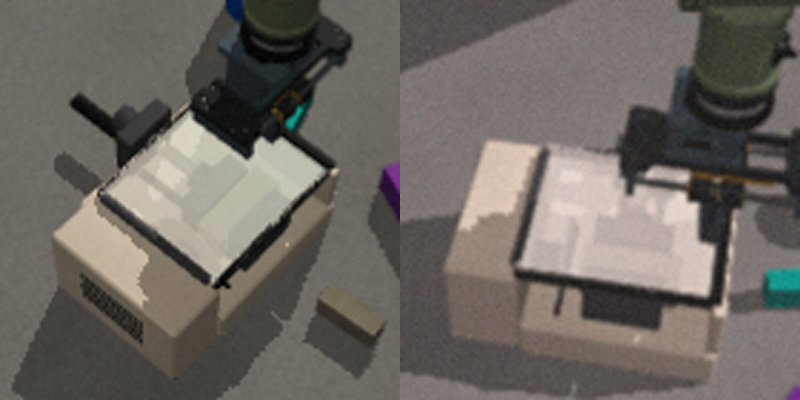

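The guard is down over the vise, with the lip's near end at about (316.5,168) in the side view; fully closed predicts (316,168.6). I'll press a few mm more until the stop shows in the force.

>>> play_rows([
  {"xyz": [0,0.004,0.001],"roll": 0,"gripper": 0.0},
  {"xyz": [0,0.008,0.002],"roll": 0,"gripper": 0.0},
  {"xyz": [0,0.008,0.003],"roll": 0,"gripper": 0.0},
  {"xyz": [0,0.008,0.004],"roll": 0,"gripper": 0.0},
  {"xyz": [0,0.008,0.004],"roll": 0,"gripper": 0.0},
  {"xyz": [0,0.008,0.004],"roll": 0,"gripper": 0.0},
  {"xyz": [0,0.008,0.004],"roll": 0,"gripper": 0.0},
  {"xyz": [0,0.008,0.004],"roll": 0,"gripper": 0.0},
  {"xyz": [0,0.008,0.004],"roll": 0,"gripper": 0.0},
  {"xyz": [0,0.008,0.004],"roll": 0,"gripper": 0.0},
])

```text
clock: 25.95
ee_pos: [0.6408, 0.1426, 0.1466]
tool_rot: [[-1.0, 0.026, 0.001], [0.026, 1.0, -0.012], [-0.001, -0.012, -1.0]]
ft_force: [-4.3, -18.8, 15.4]
gripper_width: 0.0003
gripper_force: 13.2
```

```bash
python3 st.py
```

```text
saw rel 207.4 72.9 51.6 ang 305.31443405186667 r 89.33280531796285
F saw -3.8 -18.9 15.4 w 0.0002851535949060127 13.169878367281171 M [-3.3   0.92 -0.08] t 25.95
```

The fingertip bottoms on the panel at z = 129.6 mm, which is the panel top when level, against a firm stop (15 N). I'll back off sideways first, then lift away.

>>> play_rows([
  {"xyz": [0,-0.008,0.0],"roll": 0,"gripper": 0.0},
  {"xyz": [0,-0.016,0.0],"roll": 0,"gripper": 0.0},
  {"xyz": [0,-0.016,0.0],"roll": 0,"gripper": 0.0},
  {"xyz": [0,-0.016,0.0],"roll": 0,"gripper": 0.0},
  {"xyz": [0,-0.016,-0.01],"roll": 0,"gripper": 0.0},
  {"xyz": [0,-0.016,-0.03],"roll": 0,"gripper": 0.0},
  {"xyz": [0,-0.016,-0.06],"roll": 0,"gripper": 0.0},
  {"xyz": [0,-0.016,-0.1],"roll": 0,"gripper": 0.0},
  {"xyz": [0,-0.016,-0.14],"roll": 0,"gripper": 0.0},
  {"xyz": [0,-0.016,-0.14],"roll": 0,"gripper": 0.0},
])

```text
clock: 27.2
ee_pos: [0.6418, 0.1335, 0.2875]
tool_rot: [[-1.0, 0.028, 0.007], [0.028, 1.0, 0.001], [-0.007, 0.002, -1.0]]
ft_force: [0.4, -0.0, -0.2]
gripper_width: 0.0003
gripper_force: 0.0
```

```bash
python3 st.py; python3 - <<'E'
from h import *
b=robot.camera("side");s=np.load("saw.npy");g=b.max(2).astype(int)
# lip profile across its width near x=100 end and x=60: dark band rows vs prediction of lip top centre for several angles
for x in(-60,90,95):
    X=lambda t:saw2w(s,(x,-105+194*np.cos(t)-6*np.sin(t),127+194*np.sin(t)+6*np.cos(t)))
    p=[proj("side",X(t))[0].round(1).tolist() for t in(0,.04,.08)];c=int(round(p[0][0]));print(x,p,{r:int(g[r,c]) for r in range(int(p[0][1])-8,int(p[0][1])+8)})
E
```

```text
saw rel 208.7 63.8 192.5 ang 341.6578275136988 r 202.811146286228
F saw 0.4 -0.0 -0.2 w 0.0003140152338838183 0.0 M [ 0.01 -0.01  0.01] t 27.2
-60 [[277.1, 139.3], [277.1, 137.9], [277.1, 136.7]] {131: 34, 132: 52, 133: 67, 134: 65, 135: 68, 136: 66, 137: 58, 138: 36, 139: 31, 140: 24, 141: 18, 142: 95, 143: 159, 144: 183, 145: 188, 146: 186}
90 [[313.7, 165.7], [313.9, 164.5], [314.0, 163.3]] {157: 108, 158: 111, 159: 110, 160: 109, 161: 106, 162: 107, 163: 107, 164: 75, 165: 42, 166: 30, 167: 25, 168: 17, 169: 95, 170: 107, 171: 59, 172: 51}
95 [[314.9, 166.7], [315.2, 165.4], [315.3, 164.2]] {158: 104, 159: 106, 160: 105, 161: 101, 162: 107, 163: 106, 164: 93, 165: 60, 166: 41, 167: 28, 168: 13, 169: 61, 170: 105, 171: 85, 172: 88, 173: 91}
```

The lip band is centred at rows 139.5–166.7, matching (slightly below) the closed prediction, and nothing is in contact. Handing in.

```bash
python3 -c "
from bench import robot
print(robot.finish_job())"
```

```text
the job is handed in; nothing more can be done
None
```

The vise is cranked shut on the grey stone specimen, the guard is down against its closed stop, and the arm is clear of everything; the job was handed in at about 27 s, with no verdict returned.

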